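# Daily test of the carving bench's stop box

## Task

Test the stop box: press its winged mushroom button down until it latches and take your finger off, so that it stays in by itself for a moment; then push against a wing to twist the button clockwise (seen from above) until it springs back out, and let it turn back to rest. Only push: do not lift the box or shove it about, do not press the small flat start button beside the mushroom, and leave the other things on the bench where they are.

Things in the scene. Friction and masses are not known exactly. Their poses are not given: they have to be found in the camera images.
- stop_box: Loose grey stop box, 1.3 to 2 kg on rubber feet, 110 mm (its x) by 200 mm (its y), flat top 55 mm above the bench; origin at the centre of its underside, z up. Mushroom axis at x = 0, y = +45 mm, start button at x = 0, y = -60 mm. A collar of radius 21 mm stands 10 mm above the top round the mushroom's stem. Slides if pushed sideways with more than about 10 N.
- stop_top (a point): Centre of the flat top of the black mushroom button, on its axis, 106 mm above the bench while out; moves with the button. Head: radius 28 mm, 24 mm high, flat on top within 15 mm of the axis, on a stem of radius 12 mm. Two wings stand out from it opposite ways.
- wing_a (a point): Centre of one wing (in width and height), 44 mm from the axis and 15 mm lower than stop_top; on the box's -x side at rest; moves with the button. A wing reaches 52 mm from the axis, 14 mm wide and 14 mm high (its top 8 mm, its underside 22 mm below stop_top). Under it, 29 mm of room to the box top with the button out, 21 mm latched.
- wing_b (a point): The same point of the opposite wing, on the box's +x side at rest.
- stop_press (a joint): How far the mushroom is pressed down, in m: 0 out, 0.0105 at the bottom stop. A spring pushes it up (3 N when out, 8 N at the bottom; 5 to 9 N is needed to pass the latch). Pressed beyond about 0.0085 it latches, and rests at about 0.0073 when let go. Twisting frees the latch and the spring lifts it to 0.
- stop_twist (a joint): How far the mushroom is turned clockwise seen from above, in rad: 0 at rest, stop at 1.1. A light spring turns it back (0.02 N m at 0, 0.11 N m at 1.1). While latched, a twist of about 0.6 frees the latch and the button jumps out; when let go it turns back to 0.
- start_top (a point): Centre of the top of the small flat start button, radius 14 mm, 67 mm above the bench, in an aluminium ring of radius 22 mm and 6 mm high; not to be pressed.
- start_button (a joint): How far the start button is pressed down, in m: 0 out, 0.006 fully in; 1.5 N starts it moving.
- wax_tin: Bystander: plain aluminium tin, radius 32 mm, 50 mm high, standing behind the box; origin at the centre of its underside.
- gouge: Bystander: carving gouge lying on the bench, 251 mm long along its x, 22 mm high, wooden handle 120 mm long on the -x side of the origin, steel blade on the +x side; origin on the bench under the front end of the handle.
- offcut: Bystander: pale wooden offcut, 50 mm (x) by 80 mm (y), 35 mm high; origin at the centre of its underside.
- stone_case: Bystander: sharpening stone in a dark wooden case, 150 mm (x) by 65 mm (y), 32 mm high; origin at the centre of its underside.
Not all that is in view belongs to the job. Several things have the shape of the stop_box; the one meant has the colours described above.

How it is judged:
By the outcome, as a careful person would: the job done as asked, in the order asked, and still so for the second after the job is handed in, with the robot touching nothing.
It also fails if it takes over 48 s, if anything falls off the work surface, if the arm or the gripper's body presses on something with over 40 N, if the wrist force passes 120 N, or if a joint passes its speed limit or range.

## Robot

A 7-joint arm with a two-finger parallel gripper is mounted at the origin on the work surface. World frame = base frame: x ahead of the robot, y to its left, z up, the work surface at z = 0. Lengths are in mm, angles in rad, forces in N, time in s.
With the tool pointing down it reaches from about 400 to 900 mm from the base axis. Payload 5.6 kg.
Tool frame: the origin (TCP) lies midway between the tips of the shut fingers; the grasp point (between the pads) lies 19 mm behind it; x points along the fingers, y is the direction in which the jaws open and shut, and the axes are right-handed (so a half turn about x gives the same grasp; the last joint's range is limited). The gripper opens to 92 mm and grips with 3 to 60 N. Pads are 20 mm wide; open, the fingers measure 128 mm over their backs; the gripper's body (75 mm by 189 mm) begins 69 mm behind the grasp point.
Start: joints at [-1.346, 0.468, -0.012, 1.603, 0.006, 1.071, -0.056], TCP at [172.038, 626.827, 214.592] pointing down, gripper open.
Joint ranges: [-2.53, 2.53], [-0.31, 2.02], [-1.57, 1.55], [0.28, 2.44], [-1.29, 4.43], [0.15, 1.84], [-2.92, 2.92]. Speed limits (rad/s): [2.57, 2.57, 3.14, 3.14, 3.14, 3.14, 3.14].

## Interface

Orientations are given as a rotation vector (axis times angle).
In Python, from cell import robot, grip, kin, viewer gives the robot as it stands. Calls block until the motion is done:
- robot.movep(position, orientation): joint-space move of the TCP to a pose.
- robot.servo_line(position, feed=150, rotation=None): straight line of the TCP; rotation=None keeps the orientation; feed is the mean speed in mm/s.
- robot.goto_joints(angles): joint-space move.
- grip(opening, newtons=None): opening from 0.0 (shut) to 1.0 (fully open); newtons is the grip in N (None keeps the last); returns when the fingers have stopped.
- robot.hold(seconds).
- kin.ik(position, orientation): joint angles nearest the present ones, or None.
- robot.observe(): the state.
- viewer.read_camera(name): name is "scene" or "top" or "wrist"; returns the picture (420x560x3 uint8, red, green, blue); there is no depth.
- viewer.camera_info(name): a dict with "camera_matrix" (3x3 intrinsics, pixels), "R" (3x3) and "t" (3): a world point X has camera coordinates R X + t. Camera axes: x right, y down, z forward; pixel columns grow to the right and rows downward; lengths in mm; the calibration is good to about 2 mm. A picture is of the moment at which its call begins: read the wrist's pose just before it. camera_info takes no time and is no camera call; for the wrist camera it gives the pose at the moment of the call.
A pose or a line that the arm cannot do raises robot.IKError and nothing moves.
- robot.job_done(): hands the job in, once; it reports no verdict.
Trained networks look in the newest picture that a camera, given by its name, has taken for a name from the list of things; names that differ only in an ending like _2 or _b are one class to them, and where a whole thing is asked for, a point or a joint stands for the part that bears it (a point fixed in the world has none). Each returns a list of dicts, best first, with "confidence" (0 to 1); they miss things now and then, are a little off and sometimes report something else, mostly with a low value. They report only what shows in the picture. A call takes as long as a camera call. They do not tell look-alikes from the thing itself.
- viewer.silhouettes(name, camera): "mask" (420x560 bool, what is visible of it).
- viewer.pinpoint(name, camera): "at" ([x, y, z] in mm, in the coordinates of the camera as it stood for that picture, good to about 4 mm: a listed point, or the origin of a listed thing).
The state is a dict: "t": time; "joints": joint angles; "joint_velocities": joint speeds; "joint_torque": joint torques, N m; "tcp_pos": TCP position; "tcp_rot": TCP orientation; "contact_force": force on the tool from outside, world axes, zero at the start; "wrist_torque": the same for the moment, N m; "grip_width": opening from 0.0 (shut) to 1.0 (fully open).
Only numpy, scipy, OpenCV 4.12 (cv2) and the standard library are available. Lean on these libraries where they do the work, as an engineer would, in place of code of your own. Each camera call takes 0.05 s, during which the arm holds its last target.

## Working session

There is one attempt and no reset: what is moved stays moved. The work goes in short steps, each a Python script; the robot and the scene stay as the last script left them, time stands still between calls to the robot, and variables do not carry over. Pictures are saved under pics/ and viewed, and the job is handed in when it is done.

```bash
ls; mkdir -p pics; cat > h.py <<'E'
import numpy as np, cv2
from cell import robot, grip, kin, viewer
def snap(cam,name):
    im=viewer.read_camera(cam); cv2.imwrite(f'pics/{name}.png',im[:,:,::-1]); return im
def toworld(p,ci):
    return np.array(ci['R']).T@(np.array(p)-np.array(ci['t']))
def proj(X,ci):
    c=np.array(ci['R'])@np.array(X)+np.array(ci['t']); u=np.array(ci['camera_matrix'])@c; return u[:2]/u[2]
E
python3 - <<'E'
from h import *
s=robot.observe(); print(s['t'],s['tcp_pos'],s['tcp_rot'],s['contact_force'],s['grip_width'])
for c in ['top','scene']:
    snap(c,c+'0'); ci=viewer.camera_info(c)
    for n in ['stop_box','stop_top','wing_a','start_top']:
        for d in viewer.pinpoint(n,c):
            print(c,n,round(d['confidence'],2),toworld(d['at'],ci).round(0),proj(toworld(d['at'],ci),ci).round(0))
print(robot.observe()['t'])
E
```

```text
pics
0.0 [171.93903208 626.25972793 213.6486452 ] [ 0.20892061  1.56061185 -0.21165441] [ 0.05968012 -0.01570083 -0.84426202] 1.000856895074817
top stop_box 0.98 [533.  14.   1.] [291. 263.]
top stop_box 0.95 [801. 211.   5.] [203. 141.]
top stop_box 0.22 [612. 184.  -3.] [212. 226.]
top stop_box 0.17 [598.  36.  92.] [281. 226.]
top stop_top 0.92 [558.  54. 109.] [270. 246.]
top stop_top 0.83 [775. 168. 107.] [213. 136.]
top wing_a 0.97 [806. 141.  93.] [228. 124.]
top wing_a 0.9 [743. 199.  92.] [199. 154.]
top wing_a 0.7 [595.  31.  92.] [283. 228.]
top wing_a 0.6 [520.  75.  94.] [259. 267.]
top start_top 0.54 [841. 250.  73.] [178. 111.]
top start_top 0.5 [506. -34.  71.] [317. 275.]
scene stop_box 0.96 [803. 207.  -1.] [286. 344.]
scene stop_box 0.79 [533.  19.  -3.] [297. 209.]
scene stop_top 0.79 [774. 169. 105.] [282. 306.]
scene stop_top 0.62 [560.  58. 103.] [305. 203.]
scene wing_a 0.93 [520.  80.  91.] [323. 199.]
scene wing_a 0.74 [597.  35.  90.] [286. 211.]
scene wing_a 0.71 [807. 143.  91.] [261. 312.]
scene wing_a 0.56 [741. 201.  89.] [305. 306.]
scene start_top 0.56 [841. 253.  65.] [293. 366.]
scene start_top 0.52 [505. -32.  68.] [289. 175.]
0.5
```

```bash
python3 - <<'E'
import cv2
for n,(a,b,c,d) in {'top':(80,330,150,400),'scene':(130,420,200,400)}.items():
    i=cv2.imread(f'pics/{n}0.png')[a:b,c:d]; cv2.imwrite(f'pics/{n}0c.png',cv2.resize(i,None,fx=2,fy=2,interpolation=3))
E
```

```text
(no output)
```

View pics/top0.png

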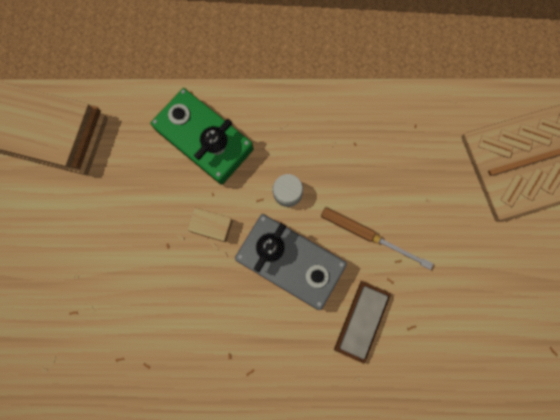

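View pics/scene0.png

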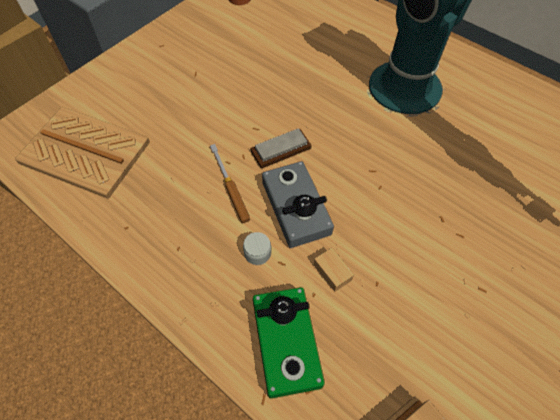

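View pics/top0c.png

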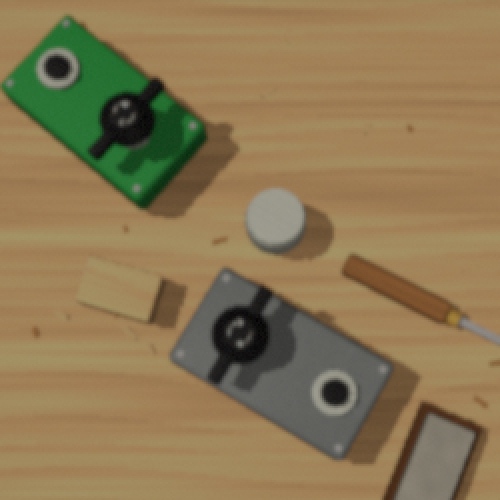

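Two things look like the stop box: the green box at top px (203,141) and the grey box at top px (291,263). The description says grey, so I choose the grey one, with its mushroom at px (270,246). In the crop it is grey with a black winged head and a start button at (317,275). The green one is a decoy.

Next I shut the gripper, move above it and check with the wrist camera.

```bash
cat >> h.py <<'E'
from scipy.spatial.transform import Rotation as Ro
def ori(yaw_dir):
    y=np.array([yaw_dir[0],yaw_dir[1],0.]); y/=np.linalg.norm(y); x=np.array([0,0,-1.]); z=np.cross(x,y)
    return Ro.from_matrix(np.c_[x,y,z]).as_rotvec()
E
python3 - <<'E'
from h import *
print(Ro.from_rotvec(robot.observe()['tcp_rot']).as_matrix().round(2))
d=np.array([.515,.857])
for s in (1,-1):
    R=ori(s*d)
    for nm,p,r in [('press',(559,56,100),0),('w',(501,42,74),0),('w2',(510,90,74),-.85)]:
        rv=(Ro.from_rotvec([0,0,r])*Ro.from_rotvec(R)).as_rotvec()
        q=kin.ik(p,rv); print(s,nm,None if q is None else np.round(q,2))
grip(0.0,20); print(robot.observe()['t'])
E
```

```text
[[ 0.    0.26  0.96]
 [-0.    0.96 -0.26]
 [-1.   -0.    0.  ]]
1 press [-0.46  0.48  0.38  1.93 -0.25  0.77  1.09]
1 w [-0.46  0.44  0.38  2.08 -0.26  0.66  1.12]
1 w2 [-0.61  0.47  0.46  2.05 -0.33  0.68  0.24]
-1 press [-1.04  0.94  1.34  1.96 -1.03  1.16 -1.38]
-1 w [-1.08  0.92  1.34  2.12 -1.07  1.08 -1.29]
-1 w2 [-1.16  0.94  1.34  2.08 -1.08  1.1  -2.23]
1.85
```

```bash
python3 - <<'E'
from h import *
R=ori([.515,.857])
robot.movep([545,35,250],R)
ci=viewer.camera_info('wrist'); im=snap('wrist','w0')
for n in ['stop_box','stop_top','wing_a','start_top']:
    for d in viewer.pinpoint(n,'wrist'):
        w=toworld(d['at'],ci); print(n,round(d['confidence'],2),w.round(1),proj(w,ci).round(0))
s=robot.observe();print(s['t'],s['tcp_pos'],s['contact_force'])
E
```

```text
stop_box 0.93 [ 8.006e+02  2.088e+02 -4.000e-01] [465. 278.]
stop_box 0.84 [536.6  17.2  -4.2] [261. 191.]
stop_box 0.54 [507.3 -33.5  68.5] [208. 202.]
stop_top 0.89 [559.8  55.  104.6] [299. 208.]
stop_top 0.88 [773.  173.5 107.1] [483. 314.]
wing_a 0.79 [802.5 143.3  93.6] [462. 338.]
wing_a 0.73 [518.5  76.7  88.7] [296. 162.]
wing_a 0.65 [595.2  34.4  94.7] [298. 242.]
wing_a 0.65 [738.7 198.5  91.6] [484. 274.]
start_top 0.65 [505.  -32.   68.5] [208. 200.]
start_top 0.49 [841.5 254.   68.9] [544. 310.]
4.5833 [544.99056938  35.46024848 249.9069322 ] [-0.54278287 -0.42988322  0.18217159]
```

View pics/w0.png

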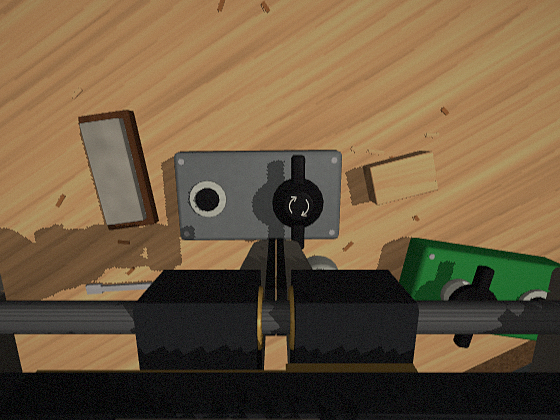

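The wrist view shows the grey box square to the tool, with the mushroom at px (299,203), its wings at (298,165) and (298,238), and the start button at (208,200). All three cameras put the mushroom axis near (559, 55). Now I press it, watching the force.

```bash
python3 - <<'E'
from h import *
A=np.array([559,55.5])
robot.movep([*A,135],ori([.515,.857]))
robot.hold(.2); f0=robot.observe()['contact_force'][2]; print('f0',f0)
robot.servo_line([*A,109],feed=80)
for z in np.arange(107,93.4,-1.):
    robot.servo_line([*A,z],feed=20)
    s=robot.observe(); f=s['contact_force'][2]-f0
    print(z,s['tcp_pos'].round(1) if hasattr(s['tcp_pos'],'round') else s['tcp_pos'],round(f,1))
    if abs(f)>16: break
robot.hold(.2); s=robot.observe(); print(s['tcp_pos'],s['contact_force'][2]-f0)
robot.servo_line([*A,135],feed=80)
print(robot.observe()['t'])
for c in ['top','scene']:
    snap(c,c+'1'); ci=viewer.camera_info(c)
    for n in ['stop_top','wing_a']:
        for d in viewer.pinpoint(n,c):
            w=toworld(d['at'],ci); print(c,n,round(d['confidence'],2),w.round(1)) if w[0]<650 else 0
E
```

```text
f0 -0.1390321659405414
107.0 [559.1  55.5 107.1] -0.1
106.0 [559.3  55.5 106.4] 3.1
105.0 [559.3  55.5 105.3] 4.1
104.0 [559.3  55.5 104.2] 4.0
103.0 [559.3  55.5 103.2] 3.5
102.0 [559.3  55.5 102.2] 5.6
101.0 [559.3  55.5 101.1] 4.3
100.0 [559.3  55.5 100.1] 6.4
99.0 [559.2  55.5  98.9] 2.2
98.0 [559.3  55.5  98.3] 6.8
97.0 [559.3  55.5  97.4] 6.9
96.0 [559.3  55.5  96.4] 6.8
95.0 [559.3  55.5  95.8] 10.4
94.0 [559.5  55.5  95.7] 16.7
[559.52335852  55.5450651   95.7113706 ] 17.47323241534902
10.1667
scene stop_top 0.63 [557.9  59.   93.5]
scene wing_a 0.73 [518.9  81.9  81.6]
scene wing_a 0.56 [593.3  35.6  85.4]
```

The button reached its bottom stop at about 10.3 mm of travel, and the scene camera now puts its top roughly 10 mm lower, so it has latched. Next I check the picture and push on wing_a.

```bash
python3 - <<'E'
from h import *
i=cv2.imread('pics/scene1.png')[140:270,220:380]; cv2.imwrite('pics/scene1c.png',cv2.resize(i,None,fx=3,fy=3,interpolation=2))
A=np.array([559,55.5]); y=np.array([.515,.857]); x=np.array([.857,-.515])
P=lambda r,c:A-r*x-c*y
robot.servo_line([*P(44,38),135],feed=100)
robot.servo_line([*P(44,38),72],feed=80)
robot.hold(.2); f0=np.array(robot.observe()['contact_force']); print('f0',f0)
for c in np.arange(34,4,-2.):
    robot.servo_line([*P(44,c),72],feed=30)
    s=robot.observe(); f=np.array(s['contact_force'])-f0
    fy=f[:2]@y; print(c,f.round(2),round(fy,2))
    if abs(fy)>0.9: break
print(robot.observe()['t'])
snap('scene','scene2');snap('top','top2')
E
```

```text
f0 [-1.00206259 -0.83432654 -0.24976229]
34.0 [ 1.19  0.78 -0.13] 1.28
12.625
```

View pics/scene1c.png

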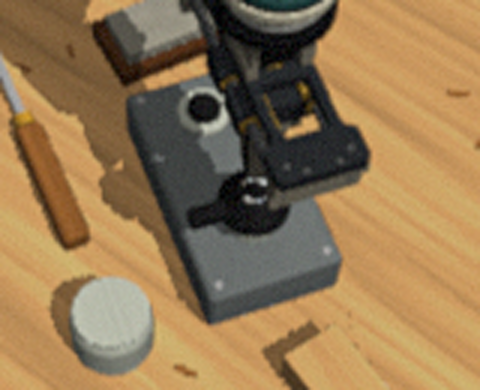

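View pics/scene2.png

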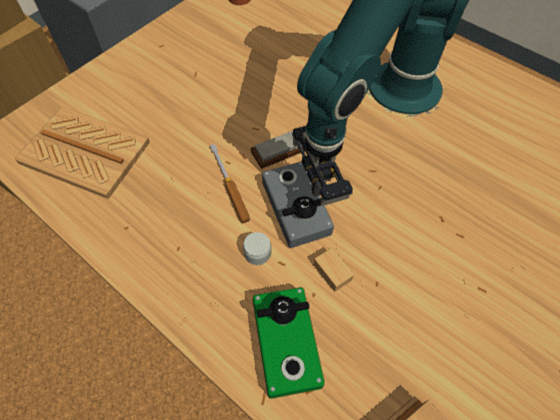

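That reading is within about 1 N of force noise, since the finger is still ~10 mm short of the wing. I'll average the force and look with the wrist camera.

```bash
cat >> h.py <<'E'
def force(n=6):
    F=[]
    for _ in range(n): robot.hold(.04); F.append(robot.observe()['contact_force'])
    return np.mean(F,0)
A=np.array([559,55.5]); y=np.array([.515,.857]); x=np.array([.857,-.515])
P=lambda r,c:A-r*x-c*y
E
python3 - <<'E'
from h import *
f0=force(); print(f0)
for c in (29,25,22,19):
    robot.servo_line([*P(44,c),72],feed=30)
    f=force()-f0; print(c,f.round(2),round(f[:2]@y,2))
    if c in(25,19): snap('wrist',f'w_c{c}')
    if abs(f[:2]@y)>1: break
print(robot.observe()['t'])
snap('wrist','w2')
E
```

```text
[ 0.12150009 -0.14205448  0.01741302]
29 [-0.23  0.17  0.21] 0.03
25 [ 0.02 -0.11 -0.24] -0.09
22 [-0.33 -0.05 -0.03] -0.21
19 [-0.1   0.07  0.23] 0.0
15.175
```

View pics/w2.png

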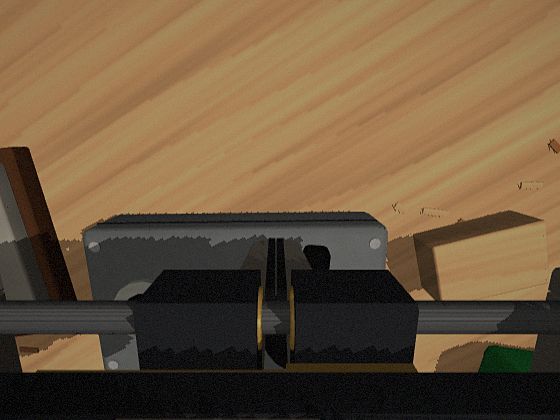

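The wrist view shows the wing tip at px (316,258) just to the right of the tapered fingers (edge near 300), so contact is close. I now sweep an arc about the axis.

```bash
python3 - <<'E'
from h import *
R0=Ro.from_rotvec(ori([.515,.857])); c=16
robot.servo_line([*P(44,c),72],feed=30)
ci=viewer.camera_info('scene')
for th in np.arange(.12,.85,.12):
    rz=Ro.from_rotvec([0,0,-th]); o=rz.apply([*(P(44,c)-A),0])
    robot.servo_line([*(A+o[:2]),72],feed=40,rotation=(rz*R0).as_rotvec())
    f=force(3); t=rz.apply([*y,0]); viewer.read_camera('scene')
    w=[toworld(d['at'],ci).round(0) for d in viewer.pinpoint('wing_b','scene')+viewer.pinpoint('stop_top','scene')]
    print(round(th,2),f.round(1),'tang',round(f@t,1),[list(map(int,q)) for q in w if q[0]<650])
print(robot.observe()['t'])
snap('scene','scene3')
i=cv2.imread('pics/scene3.png')[140:270,220:380]; cv2.imwrite('pics/scene3c.png',cv2.resize(i,None,fx=3,fy=3,interpolation=2))
E
```

```text
0.12 [-0.5  0.2 -0. ] tang -0.1 [[588, 23, 81], [529, 93, 84], [562, 59, 98], [528, 92, 83], [418, -125, 4]]
0.24 [ 0.1  0.9 -0.4] tang 0.7 [[584, 21, 82], [531, 96, 84], [561, 59, 97]]
0.36 [-0.3 -0.1  0.5] tang -0.3 [[580, 15, 83], [557, 60, 96]]
0.48 [-1.7  0.3  0.2] tang -1.3 [[539, 99, 90], [573, 15, 93], [559, 56, 100]]
0.6 [-2.5 -0.3 -0. ] tang -2.4 [[572, 14, 89], [560, 59, 104]]
0.72 [-2.4 -0.5  0.2] tang -2.4 [[567, 13, 90], [556, 61, 103]]
0.84 [-3.6 -0.7  0.2] tang -3.6 [[557, 60, 103]]
19.4417
```

View pics/scene3c.png

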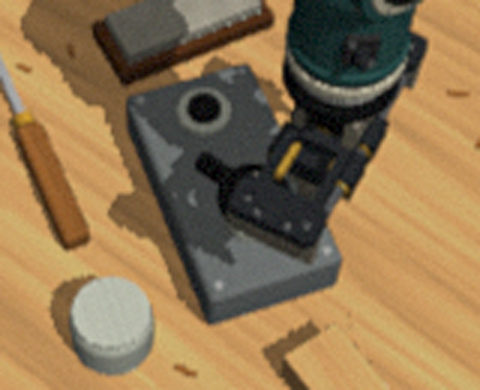

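The button turned by roughly 0.9 rad and its measured height went back up from ~97 to ~103 mm, so it has sprung out. I back off along the same arc, then lift clear and check.

```bash
python3 - <<'E'
from h import *
R0=Ro.from_rotvec(ori([.515,.857])); c=17
for th in (.6,.36,.12,0):
    rz=Ro.from_rotvec([0,0,-th]); o=rz.apply([*(P(44,c)-A),0])
    robot.servo_line([*(A+o[:2]),72],feed=50,rotation=(rz*R0).as_rotvec())
robot.servo_line([*P(44,36),72],feed=60)
robot.servo_line([*P(44,36),150],feed=100)
robot.movep([420,100,250],ori([.515,.857])); robot.hold(.5)
for cam in ['top','scene']:
    snap(cam,cam+'4'); ci=viewer.camera_info(cam)
    for n in ['stop_box','stop_top','wing_a','start_top','wax_tin','offcut','stone_case','gouge']:
        for d in viewer.pinpoint(n,cam):
            w=toworld(d['at'],ci)
            if w[0]<680 and d['confidence']>.4: print(cam,n,round(d['confidence'],2),w.round(0))
print(robot.observe()['t'],robot.observe()['contact_force'])
i=cv2.imread('pics/scene4.png')[140:270,220:380]; cv2.imwrite('pics/scene4c.png',cv2.resize(i,None,fx=3,fy=3,interpolation=2))
a=cv2.imread('pics/top0.png')[180:370,180:440]; b=cv2.imread('pics/top4.png')[180:370,180:440]
cv2.imwrite('pics/cmp.png',cv2.resize(np.hstack([a,b]),None,fx=1.5,fy=1.5))
E
```

```text
top stop_box 0.67 [530.  14.   2.]
top stop_top 0.85 [562.  55. 108.]
top wing_a 0.78 [520.  79.  93.]
top wing_a 0.64 [597.  35.  95.]
top wing_a 0.42 [556.  55. 109.]
top start_top 0.71 [507. -35.  68.]
top offcut 0.81 [610. 185.   0.]
top stone_case 0.65 [ 417. -124.    1.]
top gouge 0.97 [ 591. -158.    8.]
scene stop_box 0.77 [534.  18.  -1.]
scene stop_top 0.76 [558.  59. 103.]
scene wing_a 0.93 [596.  33.  89.]
scene wing_a 0.61 [520.  83.  91.]
scene start_top 0.68 [506. -32.  73.]
scene offcut 0.86 [612. 186.   2.]
scene stone_case 0.6 [ 421. -125.    1.]
scene stone_case 0.52 [532.  19.  -1.]
scene gouge 0.81 [ 585. -157.    0.]
scene gouge 0.58 [533.  18.   0.]
24.35 [-0.4844015  -0.5857015  -0.48557606]
```

View pics/scene4c.png

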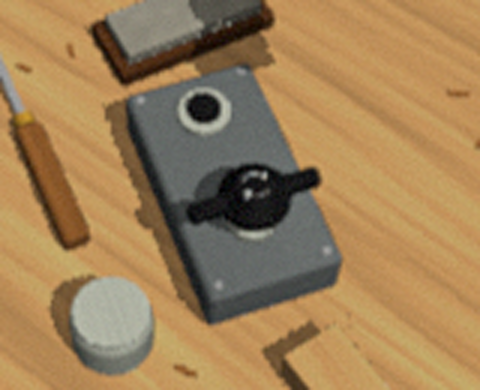

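View pics/cmp.png

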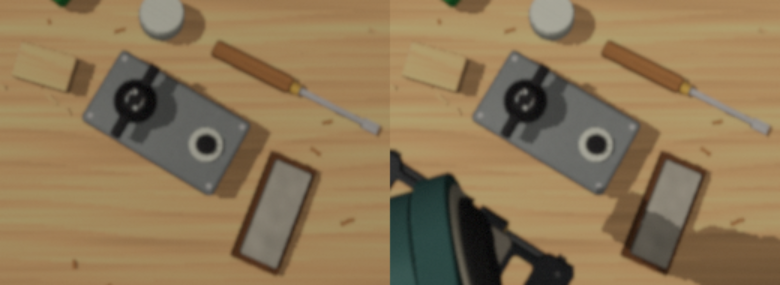

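The button is out, the wings are back at rest and nothing has moved. In the last pictures the mushroom is at crop px (255,195), and the before/after top views match.

```bash
python3 -c "
from h import *
robot.job_done(); print('ok')"
```

```text
the job is handed in; nothing more can be done
ok
```

The stop box test is done and handed in at about 24 s. I pressed the grey box's mushroom to its bottom stop with about 17 N and took the finger off. It stayed latched by itself for several seconds. Then I pushed wing_a clockwise with at most about 4 N until the button sprang out, and backed off along the same arc so it turned back.

- **Last checks:** The stop_top height read about 103–108 mm (106 is fully out), and the wings were back at their first positions within about 4 mm. The box, start button, offcut, stone case and gouge showed no movement beyond measurement error. I checked the wax tin by eye only, because the networks did not report it in the last pictures.
- **Disagreements:** One force reading while approaching the wing (1.3 N) looked like contact but was noise. Light contact was too weak to feel, so I judged the latch and the release from the camera heights. Right after pressing, only the scene camera reported the latched head (93.5 mm), and the top camera did not report it. During the twist it read 96–98 mm, then about 103 mm after release.

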